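Read the ink tone on a tilted drawing board

ROBOT

A 6-joint arm with a two-finger parallel gripper is mounted at the origin on the work surface. World frame = base frame: x ahead of the robot, y to its left, z up, the work surface at z = 0. Lengths are in m, angles in rad, forces in N, time in s.
With the tool pointing down it reaches from about 0.3 to 0.75 m from the base axis. Payload 8.5 kg.
Tool frame: the origin (TCP) lies at the very end of the fingers, on their centre line; the grasp point (between the pads) lies 19 mm behind it; z points along the fingers, y is the line along which they close (so a half turn about z gives the same grasp; the last joint's range is limited). The gripper opens to 88 mm and grips with 3 to 60 N. Pads are 18 mm wide; open, the fingers measure 123 mm over their backs; the gripper's body (75 mm by 187 mm) begins 45 mm behind the grasp point.
Start: joints at [-1.401, 0.381, 1.297, -0, 1.464, -0.215], TCP at [0.206, -0.51, 0.239] pointing down, gripper open.
Joint ranges: [-3.11, 3.11], [-0.89, 2.33], [0.22, 2.48], [-1.42, 4.56], [0.17, 2.85], [-2.88, 2.88]. Speed limits (rad/s): [2.39, 2.39, 3.14, 3.14, 3.14, 3.14].

INTERFACE

Orientations are given as a unit quaternion [x, y, z, w].
In Python, from cell import arm gives the robot as it stands. The module is installed in compiled form; this text tells all that it offers.
- The arm moves only by the shell command python3 -m inch 'ROWS' [FORCE]. ROWS is JSON, a list of rows, each a list of 3 entries, a list of its own where there are three numbers: the shift along the tool's x, y, z in m, then the turn, a rotation vector about the tool's x, y, z in rad, then the finger opening in m, from 0 to 0.0881. A call has 1 to 8 rows; each row is the pose to reach, as a shift and turn from the pose commanded when the call began, along the tool's axes at that moment; what a row does not reach only later rows make up. A row lasts 1/12 s, in which the tool goes at most 41.7 mm and 7.16 degrees, less where a joint would pass 70% of its speed; a pose out of reach is approached as far as the arm can. A call with a gripper value outside its range is refused whole. The fingers move at their own pace and stop on an object; FORCE is the grip in N (left out, the last holds). Time passes only in rows, so rows that repeat a pose let the fingers close. It gives the time, the measured TCP pose, the force, the opening and the grip force at its end, in the units of the state.
- arm.read_state(): the state, without advancing time (a new reading comes with each control period).
- arm.capture(name): name is "side" or "top"; returns (picture, depth): 420x560x3 uint8, blue, green, red; 420x560 float32, m along the optical axis (not along the pixel's ray), 0 where there is no reading.
- arm.calibration(name): a dict with "vfov" (degrees; the focal length in pixels is half the picture's height over the tangent of half this angle, whatever the lens; pixels are square), "cx", "cy" (the principal point, pixels), "view" (4x4, takes a point from world to camera coordinates). Camera axes: x right, y up, looking along -z (the intrinsics and any distortion apply to the point x, -y, -z); pixel columns grow to the right and rows downward; lengths in m; the calibration is good to about 2 mm. A picture is of the moment at which its call begins. calibration takes no time and is no camera call.
- arm.sign_off(): hands the job in; it is judged then, once.
The state is a dict: "t": time; "joints": joint angles; "joint_velocities": joint speeds; "effort": joint torques, N m; "tool_pos": TCP position; "tcp_rot": TCP orientation; "wrist_force": force on the tool from outside, world axes, zero at the start; "moment": the same for the moment, N m; "grip_width": finger opening in m; "gripper_force": force on a finger pad.
Only numpy, scipy, OpenCV 4.12 (cv2) and the standard library are available. Lean on these libraries where they do the work, as an engineer would, in place of code of your own. Each camera call takes 0.05 s, during which the arm holds its last target. There are 200 camera calls.

TASK

Pick up the hand-held ink-tone meter, aim its underside squarely at the middle of the round white reference tile from about 8 cm away without touching it, and hold it steady there for a good second. Then carry it to the drawing board, feel how steeply the panel is tilted, and set the meter's foot down flat on the dark ink spot in the middle of the panel so that both rubber strips bear on it, one uphill and one downhill. Finish holding it there: keep it gripped and gently pushed against the slope with two or three times its own weight, and leave the ink dish, ink stone and paperweight where they are.

Things in the scene. Friction and masses are not known exactly. Their poses are not given: they have to be found in the camera images.
- meter: Hand-held ink-tone meter, loose, 0.24 to 0.36 kg, standing upright. White body 42 (x) x 36 (y) mm from 12 to 96 mm height, dark screen on its -x side; grey foot plate 60 (x) x 46 (y) mm from 4 to 12 mm height, on two rubber strips 4 mm high. Grip it by the body across its 36 mm (along y). Origin: centre of the underside, level with the strips' undersides; z up through the body, x along the foot.
- meter_window (a point): The meter's round measuring window in the middle of its underside, 1 mm above the meter's origin; axes as the meter's; it looks along -z.
- strip_a: Sprung rubber strip under the +x end of the meter's foot: 7 (x) x 44 (y) x 4 (z) mm. Origin: centre of its underside, 26 mm from the meter's origin along its +x. It gives straight into the foot by up to 3 mm: it starts to give at 1.5 N and is fully in at 6 N.
- strip_b: The same at the -x end: 26 mm from the meter's origin along its -x. The meter's foot works either way round.
- ref_tile: Round white ceramic reference tile, 48 mm across, leaning on a fixed aluminium stand (base 85 x 80 mm). Origin: centre of its face, 55 mm above the table; z points out of the face, up and towards the stand's front, always 0.50 rad from vertical; y is horizontal.
- board: Wooden drawing board, fixed: a box 200 (x) x 190 (y) x 60 (z) mm with a tilted panel on top, 200 mm long up the slope, 200 mm wide, 8 mm thick, hinged along the box's front (-x) upper edge. Origin: centre of the box's underside on the table; z is vertical (this frame does not tilt with the panel), x from front to back (uphill), y along the hinge.
- board_hinge (a point): Middle of the hinge line, at x = -100 mm, z = 70 mm in the board's frame and with its axes. The panel's flat top face rises from it towards +x at 0.16 to 0.42 rad, different every time and NOT reported: feel it or see it. The hinge does not give under a gentle push. A thin white sheet lies on the panel; its round dark ink spot, 60 mm across, is centred 100 mm up the slope from this point.
- ink_dish: White ceramic ink dish, 90 mm across, 28 mm high, loose, to be left alone. Origin: centre of its underside.
- ink_stone: Dark ink stone 85 x 125 x 26 mm, loose, to be left alone. Origin: centre of its underside.
- paper_weight: Dark wooden paperweight bar 26 (x) x 150 (y) x 18 mm with a small brass knob on top (30 mm high in all), loose, to be left alone. Origin: centre of its underside.
Mind the look-alikes: they are no part of the job. Leave any purple look-alike of the meter alone. What is shaped like the part that bears ref_tile but green or red is not meant.

How it is judged:
By the outcome, as a careful person would: the job done as asked, in the order asked, and still so for the second after the job is handed in, while the arm keeps its last pose, push and grip.
It also fails if it takes over 59 s, if anything falls off the work surface, if the arm or the gripper's body presses on something with over 40 N, if the wrist force passes 120 N, or if a joint passes its speed limit or range.

## Working session

There is one attempt and no reset: what is moved stays moved. The work goes in short steps, Python scripts to look and compute and a shell command to move; the robot and the scene stay as the last step left them, time stands still between calls to the robot, and variables do not carry over. Pictures are saved under pics/ and viewed, at most 10 in all, crops included, and the job is handed in when it is done.

```bash
mkdir -p pics
cat > h.py <<'E'
import numpy as np, cv2
from cell import arm
from scipy.spatial.transform import Rotation as R
def cam(n):
    c=arm.calibration(n); f=210/np.tan(np.radians(c["vfov"])/2); return c,f,np.linalg.inv(np.array(c["view"]))
def pts(n,dep):
    c,f,V=cam(n); v,u=np.mgrid[0:420,0:560]
    P=np.stack([(u-c["cx"])/f*dep,-(v-c["cy"])/f*dep,-dep,np.ones_like(dep)],-1)
    return (P@V.T)[...,:3]
def ray(n,u,v,z):
    c,f,V=cam(n); d=V[:3,:3]@np.array([(u-c["cx"])/f,-(v-c["cy"])/f,-1]); o=V[:3,3]
    return o+d*(z-o[2])/d[2]
E
python3 - <<'E'
from h import *
for n in("top","side"):
    p,d=arm.capture(n); cv2.imwrite(f"pics/{n}0.png",p); np.save(f"{n}0.npy",d)
    c=arm.calibration(n); print(n,{k:c[k] for k in c if k!="view"}); print(np.round(cam(n)[2],3))
print(arm.read_state())
E
```

```text
top {'vfov': 44.082702997980746, 'cx': 273.3083201162207, 'cy': 213.47325128139943}
[[-0.021  0.988 -0.15   0.349]
 [-1.    -0.023 -0.012 -0.005]
 [-0.015  0.15   0.989  1.323]
 [ 0.     0.     0.     1.   ]]
side {'vfov': 54.29782431245774, 'cx': 280.9713177409747, 'cy': 208.20260218301198}
[[ 0.991  0.082 -0.104  0.447]
 [-0.132  0.545 -0.828 -0.778]
 [-0.012  0.835  0.551  0.601]
 [ 0.     0.     0.     1.   ]]
{'t': 0.1, 'joints': array([-1.40129796e+00,  3.81142552e-01,  1.29814832e+00,  1.79085062e-05,
        1.46359369e+00, -2.15320436e-01]), 'joint_velocities': array([ 0.00069302, -0.00104011, -0.00315816,  0.0009761 , -0.00131908,
       -0.00187023]), 'effort': array([ 2.59938446e-03, -4.38653433e+01, -2.24911487e+01,  7.14335474e-02,
        3.42229265e-02, -6.30432760e-05]), 'tool_pos': array([ 0.20641481, -0.50953461,  0.23820439]), 'tcp_rot': array([ 9.81546328e-01,  1.91223399e-01,  2.36981046e-05, -6.45581920e-04]), 'wrist_force': array([ 0.48451136,  0.99498325, -0.0392439 ]), 'moment': array([ 0.0280996 ,  0.03785546, -0.01293367]), 'gripper_force': 0.0, 'grip_width': 0.0882037978184526}
```

View pics/top0.png

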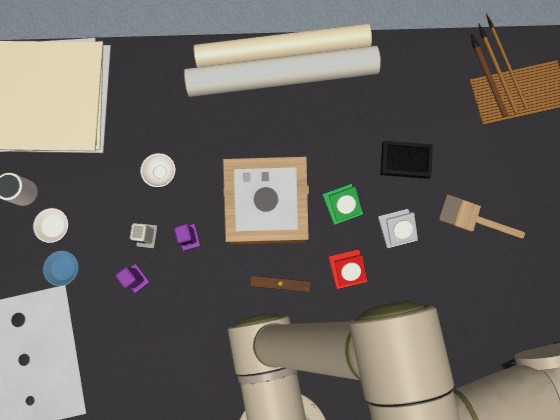

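View pics/side0.png

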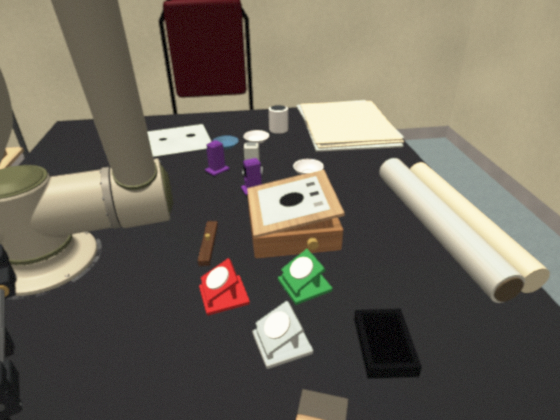

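Top view candidates for the meter: white/grey at (143,234), purple at (187,236) and purple at (132,278). I choose the white one. For the tile stand: aluminium at (403,230), green at (346,204), red at (351,271). I choose the aluminium one. The board is at (266,200) with its spot at (266,199), the dish at (158,170), the stone at (406,159) and the paperweight at (280,284).

Run:
```python
from h import *
p=cv2.imread("pics/top0.png"); d=np.load("top0.npy"); P=pts("top",d)
s=cv2.imread("pics/side0.png"); ds=np.load("side0.npy"); PS=pts("side",ds)
a=cv2.resize(p[205:265,110:180],None,fx=5.5,fy=5.5,interpolation=2); b=cv2.resize(p[195:255,370:440],None,fx=5.5,fy=5.5,interpolation=2)
c=cv2.resize(s[130:190,225:295],None,fx=5.5,fy=5.5,interpolation=2)
cv2.imwrite("pics/crop.png",np.hstack([a,c]))
print(P[300,200],P[234,143])
# meter top: height band
def show(nm,PP,img,lo,hi,x0,x1,y0,y1,white=True):
    m=(PP[...,2]>lo)&(PP[...,2]<hi)&(PP[...,0]>x0)&(PP[...,0]<x1)&(PP[...,1]>y0)&(PP[...,1]<y1)
    hsv=cv2.cvtColor(img,cv2.COLOR_BGR2HSV); 
    if white: m&=hsv[...,1]<60
    q=PP[m]; 
    if len(q)<5: print(nm,len(q));return
    r=cv2.minAreaRect((q[:,:2]*1000).astype(np.float32)); print(nm,len(q),q.mean(0).round(4),np.round(r[0],1),np.round(r[1],1),r[2],"z",np.percentile(q[:,2],[5,50,95]).round(4))
x,y=P[234,143][:2]
show("meter top",P,p,.085,.11,x-.06,x+.06,y-.06,y+.06)
show("meter foot",P,p,.005,.03,x-.06,x+.06,y-.06,y+.06)
show("meter all",P,p,.005,.11,x-.06,x+.06,y-.06,y+.06)
show("meter side-all",PS,s,.005,.11,x-.06,x+.06,y-.06,y+.06)
show("meter side-top",PS,s,.09,.11,x-.06,x+.06,y-.06,y+.06)
# tile
for nm,PP,img,u,v in(("top",P,p,403,230),("side",PS,s,277,324)):
    c=PP[v,u]; m=(np.linalg.norm(PP-c,axis=-1)<.03)&(img.min(2)>np.percentile(img[v-3:v+3,u-3:u+3].min(2),50)-15)
    n,l,st,ce=cv2.connectedComponentsWithStats(m.astype(np.uint8)); k=l[v,u]; q=PP[l==k]; mu=q.mean(0); w=np.linalg.svd(q-mu,full_matrices=False); nn=w[2][2]*np.sign(w[2][2][2])
    print("tile",nm,len(q),mu.round(4),nn.round(3),np.arccos(nn[2]),np.arctan2(nn[1],nn[0]),"res",w[1][2]/len(q)**.5, "ext",2*w[1][:2]/len(q)**.5, ce[k])
# board spot and panel
for nm,PP,img,u,v in(("top",P,p,266,199),("side",PS,s,291,199)):
    m=(img.max(2)<90).astype(np.uint8); n,l,st,ce=cv2.connectedComponentsWithStats(m); k=l[v,u]; print("spot",nm,st[k],ce[k],PP[l==k].mean(0))
    q=PP[(np.linalg.norm(PP-PP[v,u],axis=-1)<.075)]; mu=q.mean(0); w=np.linalg.svd(q-mu,full_matrices=False); nn=w[2][2]*np.sign(w[2][2][2]); print(nn.round(4),"tilt",np.arccos(nn[2]),"yaw up",np.arctan2(-nn[1],-nn[0]),w[1][2]/len(q)**.5)
```

```text
[0.33371234 0.19951035 0.00099012] [0.4931664  0.3213411  0.09568056]
meter top 262 [0.4985 0.3327 0.0953] [498.8 333.9] [35.1 42.3] 77.84147644042969 z [0.0895 0.0951 0.1007]
meter foot 233 [0.4945 0.3236 0.0114] [493.1 320.1] [116.2 115.9] 1.8066701889038086 z [0.0054 0.0107 0.0248]
meter all 612 [0.4957 0.3271 0.0564] [493.1 320.1] [116.2 115.9] 1.8066701889038086 z [0.0058 0.0669 0.0989]
meter side-all 250 [0.4971 0.3213 0.0759] [496.6 328.7] [40.5 58.3] 84.62252807617188 z [0.0118 0.0807 0.0966]
meter side-top 81 [0.4973 0.3268 0.0944] [497.6 328.4] [29.8 40.4] 75.5508804321289 z [0.0907 0.095  0.0974]
tile top 257 [ 0.495  -0.3075  0.0548] [-0.494 -0.099  0.864] 0.5276827243937897 -2.9438570322516604 res 0.0021505846586300998 ext [0.02356167 0.02325348] [402.92607004 229.37743191]
tile side 465 [ 0.4942 -0.3081  0.0539] [-0.464 -0.09   0.881] 0.49209236092053094 -2.9495448628426213 res 0.0011149580260925585 ext [0.02365695 0.02313757] [275.88172043 323.91182796]
spot top [    0     0   560   420 94438] [253.71247803 193.83159321] [0.71169376 0.09692826 0.00772624]
[-1.922e-01 -8.000e-04  9.814e-01] tilt 0.19340499605121472 yaw up 0.004361321700201204 0.002478290834387363
spot side [280 193  23  13 219] [291.14611872 199.        ] [0.57190786 0.02602007 0.08937293]
[-0.1927 -0.0026  0.9813] tilt 0.19393714149336014 yaw up 0.013617010315950742 0.0009380467659953542
```

View pics/crop.png

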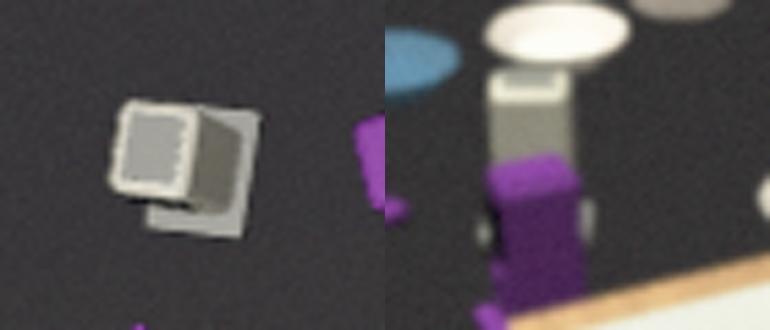

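The crop confirms the white body with its grey foot, with the foot's long axis roughly along world x and neither purple. Next I refine the poses.

```bash
cat >> h.py <<'E'
def tri(a,b):
    A=np.zeros((3,3));B=np.zeros(3)
    for n,u,v in((("top",)+tuple(a)),(("side",)+tuple(b))):
        o=cam(n)[2][:3,3]; d=ray(n,u,v,0)-o; d/=np.linalg.norm(d); M=np.eye(3)-np.outer(d,d); A+=M;B+=M@o
    return np.linalg.solve(A,B)
def go(pos,Rt):
    s=arm.read_state(); R0=R.from_quat(s["tcp_rot"]); 
    print("shift",R0.inv().apply(np.array(pos)-s["tool_pos"]).round(4),"rot",(R0.inv()*Rt).as_rotvec().round(3),"now",s["tool_pos"].round(4),R0.as_matrix().round(3).tolist())
E
python3 - <<'E'
from h import *
p=cv2.imread("pics/top0.png"); s=cv2.imread("pics/side0.png")
def comp(m,u,v):
    n,l,st,ce=cv2.connectedComponentsWithStats(m.astype(np.uint8)); k=l[v,u]; return l==k,ce[k],st[k]
def quad(n,m,z):
    c=max(cv2.findContours(m.astype(np.uint8),0,1)[0],key=cv2.contourArea); h=cv2.convexHull(c)[:,0]
    w=np.array([ray(n,u,v,z)[:2]*1000 for u,v in h],np.float32); r=cv2.minAreaRect(w); return np.round(r[0],1),np.round(r[1],1),round(r[2],1)
g=p.min(2).astype(int); print(g[218:250:2,128:160:2])
for t in(130,145):
    m=g>t; m[:,:125]=0;m[:,147:]=0;m[:220]=0;m[242:]=0
    m=cv2.morphologyEx(m.astype(np.uint8),cv2.MORPH_CLOSE,np.ones((7,7)))
    print("mtop",m.sum(),quad("top",m,.096))
sat=cv2.cvtColor(p,cv2.COLOR_BGR2HSV)
for n,im,box in(("top",p,(250,185,282,214)),("side",s,(275,190,308,210))):
    m=np.zeros(im.shape[:2],np.uint8);x0,y0,x1,y1=box;m[y0:y1,x0:x1]=im[y0:y1,x0:x1].max(2)<110
    M=cv2.moments(m); 
    print(n,"spot",M["m00"],M["m10"]/M["m00"],M["m01"]/M["m00"]); 
    if n=="top":a=(M["m10"]/M["m00"],M["m01"]/M["m00"])
    else:b=(M["m10"]/M["m00"],M["m01"]/M["m00"])
print("spot tri",tri(a,b)," ray z.089",ray("top",*a,.089),ray("side",*b,.089))
print("tile tri",tri((402.9,229.4),(275.9,323.9)),ray("top",402.9,229.4,.055),ray("side",275.9,323.9,.055))
# board box/panel outline in top view
h=sat; m=((h[...,0]>5)&(h[...,0]<25)&(h[...,1]>70)&(p.max(2)>100)); m[:150]=0;m[250:]=0;m[:,:215]=0;m[:,315:]=0
m=cv2.morphologyEx(m.astype(np.uint8),cv2.MORPH_OPEN,np.ones((3,3)))
print("panel",quad("top",m,.089))
# sheet
m=(p.min(2)>130)&(sat[...,1]<40); m[:160]=0;m[240:]=0;m[:,:228]=0;m[:,304:]=0
print("sheet",quad("top",m,.089))
# tile stand base
m=(p.min(2)>110)&(sat[...,1]<60); m[:200]=0;m[255:]=0;m[:,:372]=0;m[:,425:]=0
print("stand",quad("top",m,.01));
E
```

```text
[[ 54  55  54  54  57  58  54  55  54  55  57  56  55  59  56  55]
 [ 57  55  54  58  56  55  54  53  53  51  53  52  57  58  56  53]
 [ 57  55  58  61  59  55  57  54  54  56  53  54  52  56  55  53]
 [ 55  56 122 184 181 179 179 167 152 144 103  73  52  61  60  54]
 [ 56  57 197 156 155 155 157 176 198 117 118 154 156 156 151  45]
 [ 55  54 187 155 156 156 157 159 194 105  94  92 117 158 143  54]
 [ 53  85 193 156 156 157 155 162 186  91  95  95  91 147 121  56]
 [ 53 118 188 155 158 155 156 181 180  94  94  92  91 160  91  57]
 [ 55 110 170 155 155 155 156 179 171  92  93  94  95 157  60  53]
 [ 56 154 156 157 156 159 158 187 155  94  93  93 107 157  59  53]
 [ 56 142 201 205 200 201 181 204 132  91  91  89 111 155  52  53]
 [ 55  56  76 112 146 176 195 187 102  97  90  90 123 149  54  54]
 [ 57  53  55  52  77 102  49  53  56  95 107 101 150 140  55  52]
 [ 55  54  56  57  99 157 158 158 158 159 151 162 161  98  55  54]
 [ 55  53  55  54  72 114 145 154 159 161 161 160 162  70  55  56]
 [ 54  56  53  59  56  54  58  54  55  56  53  50  74  48  52  60]]
mtop 240 (array([498.8, 334. ]), array([34.9, 40.4]), 83.8)
mtop 231 (array([498.9, 334. ]), array([33.4, 40.3]), 81.7)
top spot 426.0 265.07511737089203 198.88262910798122
side spot 231.0 291.09090909090907 198.96103896103895
spot tri [0.57254836 0.02838569 0.08795677]  ray z.089 [0.57274563 0.02834365 0.089     ] [0.5719029  0.02665377 0.089     ]
tile tri [ 0.49472534 -0.30775375  0.05342365] [ 0.49498497 -0.30737852  0.055     ] [ 0.49414924 -0.30916082  0.055     ]
panel (array([571.6,  26.8]), array([209. , 206.5]), 0.3)
sheet (array([573.5,  27.5]), array([152.9, 151. ]), 0.2)
stand (array([ 505.3, -309.3]), array([84.3, 91.6]), 12.8)
```

```bash
cat >> h.py <<'E'
def down(yaw): # tool x at yaw, pointing down
    x=np.array([np.cos(yaw),np.sin(yaw),0]); z=np.array([0,0,-1.]); return R.from_matrix(np.stack([x,np.cross(z,x),z],1))
E
python3 -c "
from h import *
go((.4985,.3315,.2),down(np.pi-.15))"
```

```text
shift [ 0.5864 -0.6698  0.0392] rot [-0.000e+00 -2.000e-03 -2.607e+00] now [ 0.2064 -0.5095  0.2382] [[0.927, 0.375, -0.0], [0.375, -0.927, 0.001], [0.0, -0.001, -1.0]]
```

```bash
python3 -m inch '[[[0.586,-0.67,0.039],[0,0,-2.6],0.07],[[0.586,-0.67,0.039],[0,0,-2.6],0.07],[[0.586,-0.67,0.039],[0,0,-2.6],0.07],[[0.586,-0.67,0.039],[0,0,-2.6],0.07],[[0.586,-0.67,0.039],[0,0,-2.6],0.07],[[0.586,-0.67,0.039],[0,0,-2.6],0.07],[[0.586,-0.67,0.039],[0,0,-2.6],0.07],[[0.586,-0.67,0.039],[0,0,-2.6],0.07]]'; python3 -c "
from h import *
go((.4985,.3315,.2),down(np.pi-.15));print(arm.read_state()['joints'])"
```

```text
t: 0.77
tool_pos: [0.3155, -0.1931, 0.224]
tcp_rot: [0.768, 0.64, 0.0, -0.0]
wrist_force: [2.0, 0.2, -0.7]
grip_width: 0.07
gripper_force: 0.0
shift [0.5489 0.0858 0.0241] rot [ 0.    -0.    -1.601] now [ 0.3155 -0.1931  0.224 ] [[0.18, 0.984, -0.0], [0.984, -0.18, 0.0], [0.0, -0.0, -1.0]]
[-8.72553469e-01  7.35607722e-02  1.76353921e+00  8.28029252e-05
  1.30467703e+00 -6.92021663e-01]
```

```bash
python3 -m inch '[[[0.549,0.086,0.024],[0,0,-1.6],0.07],[[0.549,0.086,0.024],[0,0,-1.6],0.07],[[0.549,0.086,0.024],[0,0,-1.6],0.07],[[0.549,0.086,0.024],[0,0,-1.6],0.07],[[0.549,0.086,0.024],[0,0,-1.6],0.07],[[0.549,0.086,0.024],[0,0,-1.6],0.07],[[0.549,0.086,0.024],[0,0,-1.6],0.07],[[0.549,0.086,0.024],[0,0,-1.6],0.07]]'; python3 -c "
from h import *
go((.4985,.3315,.2),down(np.pi-.15));print(arm.read_state()['joints'])"
```

```text
t: 1.43
tool_pos: [0.4271, 0.121, 0.2096]
tcp_rot: [0.366, 0.93, -0.0, -0.0]
wrist_force: [0.6, -1.5, 1.0]
grip_width: 0.0701
gripper_force: 0.0
shift [0.0912 0.2027 0.0096] rot [-0.  -0.  -0.6] now [0.4271 0.121  0.2096] [[-0.732, 0.682, -0.0], [0.682, 0.732, -0.0], [0.0, -0.0, -1.0]]
[ 8.32972045e-03  2.22243913e-01  1.62325454e+00 -1.02918985e-04
  1.29619572e+00 -8.12260659e-01]
```

```bash
python3 -m inch '[[[0.091,0.203,0.01],[0,0,-0.6],0.07],[[0.091,0.203,0.01],[0,0,-0.6],0.07],[[0.091,0.203,0.01],[0,0,-0.6],0.07],[[0.091,0.203,0.01],[0,0,-0.6],0.07],[[0.091,0.203,0.01],[0,0,-0.6],0.07],[[0.091,0.203,0.01],[0,0,-0.6],0.07],[[0.091,0.203,0.01],[0,0,-0.6],0.07],[[0.091,0.203,0.01],[0,0,-0.6],0.07]]'
python3 - <<'E'
from h import *
go((.4985,.3315,.051),down(np.pi-.15))
p,d=arm.capture("top"); q,e=arm.capture("side")
cv2.imwrite("pics/hover.png",np.hstack([cv2.resize(p[180:280,80:230],None,fx=2.6,fy=2.6),cv2.resize(q[80:180,180:330],None,fx=2.6,fy=2.6)]))
E
```

```text
t: 2.1
tool_pos: [0.4999, 0.3288, 0.199]
tcp_rot: [0.078, 0.997, -0.0, -0.001]
wrist_force: [-0.3, 0.4, -0.3]
grip_width: 0.0698
gripper_force: 0.0
shift [0.0016 0.0026 0.148 ] rot [-0.001 -0.001 -0.006] now [0.4999 0.3288 0.199 ] [[-0.988, 0.156, -0.001], [0.156, 0.988, -0.001], [0.001, -0.001, -1.0]]
```

View pics/hover.png

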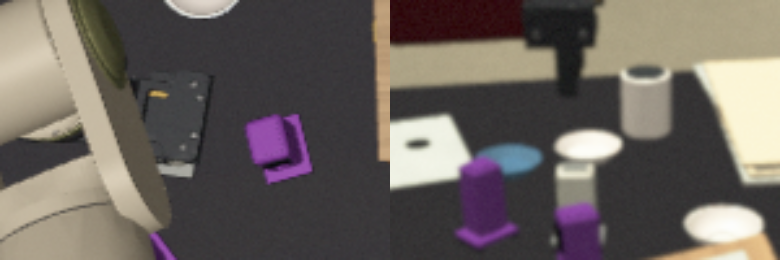

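The gripper is centred over the white meter (top crop around 170,120) and clear of the purple one. I descend and grip.

```bash
python3 -m inch '[[[0.001,0.003,0.04],[0,0,0],0.07],[[0.001,0.003,0.08],[0,0,0],0.07],[[0.001,0.003,0.11],[0,0,0],0.07],[[0.001,0.003,0.13],[0,0,0],0.07],[[0.001,0.003,0.143],[0,0,0],0.07],[[0.001,0.003,0.148],[0,0,0],0.07],[[0.001,0.003,0.148],[0,0,0],0.07],[[0.001,0.003,0.148],[0,0,0],0.045]]'; python3 -m inch '[[[0,0,0],[0,0,0],0.03],[[0,0,0],[0,0,0],0.03],[[0,0,0],[0,0,0],0.03],[[0,0,0],[0,0,0],0.03],[[0,0,0],[0,0,0],0.03],[[0,0,0],[0,0,0],0.03],[[0,0,0],[0,0,0],0.03],[[0,0,0],[0,0,0],0.03]]' 35
```

```text
t: 2.87
tool_pos: [0.5002, 0.3313, 0.0529]
tcp_rot: [0.079, 0.997, 0.0, 0.001]
wrist_force: [-0.6, -0.3, -0.1]
grip_width: 0.0653
gripper_force: 0.0
t: 3.53
tool_pos: [0.4998, 0.332, 0.0519]
tcp_rot: [0.078, 0.997, 0.0, 0.0]
wrist_force: [0.5, 1.3, 1.0]
grip_width: 0.0355
gripper_force: 35.0
```

```bash
python3 -m inch '[[[0,0,-0.02],[0,0,0],0.03],[[0,0,-0.06],[0,0,0],0.03],[[0,0,-0.1],[0,0,0],0.03],[[0,0,-0.14],[0,0,0],0.03],[[0,0,-0.17],[0,0,0],0.03],[[0,0,-0.18],[0,0,0],0.03],[[0,0,-0.18],[0,0,0],0.03],[[0,0,-0.18],[0,0,0],0.03]]'
cat >> h.py <<'E'
TILE=np.array([.4945,-.308,.055]); AZ=-2.935
N=np.array([np.sin(.5)*np.cos(AZ),np.sin(.5)*np.sin(AZ),np.cos(.5)])
def face(n):
    z=-n; y=np.cross([0,0,1],-n); y=y/np.linalg.norm(y); y=y if y[1]>0 else -y
    return R.from_matrix(np.stack([np.cross(y,z),y,z],1))
E
python3 - <<'E'
from h import *
q,e=arm.capture("side")
cv2.imwrite("pics/lift.png",cv2.resize(q[0:160,170:330],None,fx=4.5,fy=3.7,interpolation=2))
w=[]
for _ in range(5): s=arm.read_state(); w.append(s["wrist_force"])
print(np.mean(w,0),s["moment"],s["joints"])
go(TILE+N*.131,face(N))
go((.5,.1,.25),face(N))
E
```

```text
t: 4.2
tool_pos: [0.4992, 0.3315, 0.2297]
tcp_rot: [0.078, 0.997, -0.001, -0.001]
wrist_force: [-0.1, -0.9, -3.2]
grip_width: 0.0359
gripper_force: 35.0
[ 0.01785685  0.73222363 -3.23012775] [ 0.016065   -0.14384511 -0.00874604] [ 3.88937867e-01  4.76350095e-01  1.16762205e+00 -8.73628769e-05
  1.50241579e+00 -1.02496350e+00]
shift [-0.037  -0.6545  0.0605] rot [-0.093 -0.499 -0.355] now [0.499  0.3315 0.229 ] [[-0.988, 0.156, -0.004], [0.156, 0.988, -0.002], [0.004, -0.003, -1.0]]
shift [-0.0371 -0.2285 -0.0206] rot [-0.093 -0.499 -0.355] now [0.499  0.3315 0.229 ] [[-0.988, 0.156, -0.004], [0.156, 0.988, -0.002], [0.004, -0.003, -1.0]]
```

View pics/lift.png

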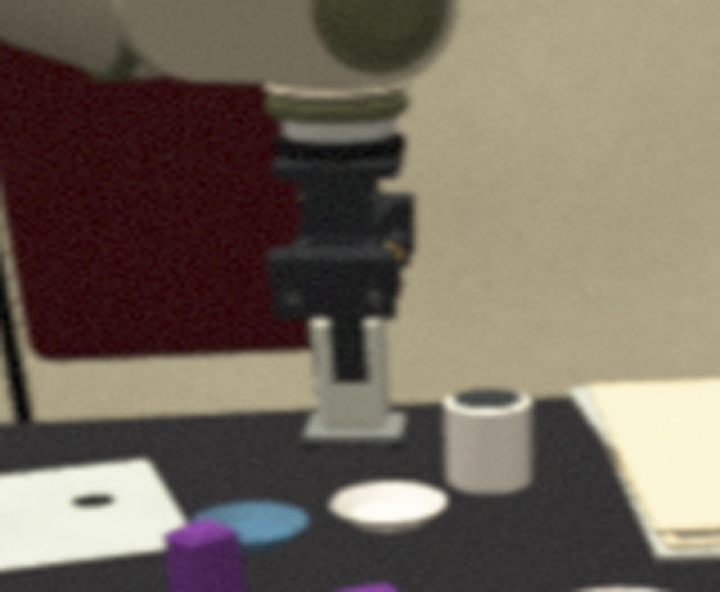

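```bash
python3 -m inch '[[[-0.002,-0.04,-0.01],[-0.01,-0.05,-0.035],0.03],[[-0.004,-0.08,-0.02],[-0.02,-0.1,-0.07],0.03],[[-0.007,-0.12,-0.02],[-0.03,-0.15,-0.1],0.03],[[-0.01,-0.16,-0.02],[-0.04,-0.2,-0.14],0.03],[[-0.012,-0.2,-0.02],[-0.05,-0.25,-0.17],0.03],[[-0.015,-0.24,-0.02],[-0.06,-0.3,-0.21],0.03],[[-0.017,-0.28,-0.02],[-0.065,-0.35,-0.25],0.03],[[-0.02,-0.32,-0.02],[-0.07,-0.4,-0.28],0.03]]'; python3 -c "
from h import *
go(TILE+N*.2,face(N))
go(TILE+N*.131,face(N));print(arm.read_state()['joints'])"
```

```text
t: 4.92
tool_pos: [0.468, 0.0131, 0.2495]
tcp_rot: [-0.062, 0.978, 0.019, 0.198]
wrist_force: [1.5, -0.6, -2.6]
grip_width: 0.036
gripper_force: 35.0
shift [ 0.1079 -0.3294 -0.0298] rot [-0.022 -0.099 -0.075] now [0.468  0.0131 0.2495] [[-0.914, -0.13, 0.385], [-0.114, 0.991, 0.062], [-0.39, 0.013, -0.921]]
shift [ 0.1012 -0.3276  0.0389] rot [-0.022 -0.099 -0.075] now [0.468  0.0131 0.2495] [[-0.914, -0.13, 0.385], [-0.114, 0.991, 0.062], [-0.39, 0.013, -0.921]]
[-0.32840955  0.07081369  1.74849609  0.2231468   0.97614327 -2.11965781]
```

```bash
python3 -m inch '[[[0.013,-0.04,-0.004],[-0.003,-0.015,-0.01],0.03],[[0.026,-0.08,-0.008],[-0.006,-0.03,-0.02],0.03],[[0.04,-0.12,-0.012],[-0.01,-0.045,-0.03],0.03],[[0.053,-0.16,-0.016],[-0.013,-0.06,-0.04],0.03],[[0.066,-0.2,-0.02],[-0.016,-0.07,-0.05],0.03],[[0.08,-0.24,-0.024],[-0.02,-0.085,-0.06],0.03],[[0.093,-0.28,-0.026],[-0.022,-0.095,-0.07],0.03],[[0.104,-0.315,-0.03],[-0.022,-0.099,-0.075],0.03]]'; python3 -c "
from h import *
go(TILE+N*.131,face(N));print(arm.read_state()['joints'])"
```

```text
t: 5.58
tool_pos: [0.4383, -0.2805, 0.2543]
tcp_rot: [-0.08, 0.97, 0.026, 0.23]
wrist_force: [0.7, -0.1, -2.7]
grip_width: 0.0355
gripper_force: 35.0
shift [ 0.0483 -0.0401  0.0695] rot [-0.006 -0.034 -0.041] now [ 0.4383 -0.2805  0.2543] [[-0.882, -0.167, 0.441], [-0.143, 0.986, 0.087], [-0.449, 0.014, -0.893]]
[-1.01114205  0.20805039  1.58554592  0.46566674  1.20916294 -2.88328994]
```

Joint 6 has reached its limit here. Roll about the aiming axis is free, so I turn the tool +0.6 about its z to move away from it.

```bash
python3 -m inch '[[[0,0,0],[0,0,0.1],0.03],[[0.005,-0.005,0],[0,0,0.2],0.03],[[0.01,-0.01,0],[0,0,0.3],0.03],[[0.02,-0.02,0],[0,0,0.4],0.03],[[0.03,-0.03,0],[0,0,0.5],0.03],[[0.04,-0.04,0],[0,0,0.57],0.03],[[0.048,-0.04,0],[0,0,0.57],0.03],[[0.048,-0.04,0],[0,0,0.57],0.03]]'; python3 -c "
from h import *
go(TILE+N*.131,face(N)*R.from_rotvec([0,0,.6]));print(arm.read_state()['joints'])"
```

```text
t: 6.25
tool_pos: [0.4027, -0.3244, 0.2322]
tcp_rot: [0.194, 0.953, 0.09, 0.213]
wrist_force: [-0.3, -0.0, -2.9]
grip_width: 0.0359
gripper_force: 35.0
shift [-0.0007 -0.0026  0.0693] rot [-0.022 -0.025 -0.006] now [ 0.4027 -0.3244  0.2322] [[-0.834, 0.331, 0.442], [0.408, 0.909, 0.088], [-0.372, 0.254, -0.893]]
[-1.1323115   0.24277715  1.60797901  0.4857289   1.21326395 -2.45734078]
```

```bash
python3 -m inch '[[[0,-0.001,0.015],[-0.01,-0.01,0],0.03],[[0,-0.002,0.03],[-0.02,-0.02,0],0.03],[[-0.001,-0.003,0.045],[-0.022,-0.025,-0.006],0.03],[[-0.001,-0.003,0.058],[-0.022,-0.025,-0.006],0.03],[[-0.001,-0.003,0.066],[-0.022,-0.025,-0.006],0.03],[[-0.001,-0.003,0.069],[-0.022,-0.025,-0.006],0.03],[[-0.001,-0.003,0.069],[-0.022,-0.025,-0.006],0.03],[[-0.001,-0.003,0.069],[-0.022,-0.025,-0.006],0.03]]'
python3 - <<'E'
from h import *
go(TILE+N*.131,face(N)*R.from_rotvec([0,0,.6]))
q,e=arm.capture("side"); p,d=arm.capture("top")
cv2.imwrite("pics/tile.png",np.hstack([cv2.resize(q[200:380,190:370],(400,400),interpolation=2),cv2.resize(p[170:290,340:460],(400,400),interpolation=2)]))
s=arm.read_state(); z=R.from_quat(s["tcp_rot"]).apply([0,0,1]); W=s["tool_pos"]+.051*z; print("win",W,"dist",(W-TILE)@N,"lat",(W-TILE)-((W-TILE)@N)*N,"ang",np.arccos(-z@N))
P=pts("side",e); m=(np.linalg.norm(P-TILE,axis=-1)<.027); 
c=q[m].min(1); 
for k in(0,20): print(m.sum())
E
```

```text
t: 6.92
tool_pos: [0.4346, -0.322, 0.1733]
tcp_rot: [0.189, 0.95, 0.095, 0.229]
wrist_force: [-0.5, -0.2, -2.6]
grip_width: 0.0358
gripper_force: 35.0
shift [ 0.0031 -0.0004  0.0022] rot [-0.002  0.004  0.002] now [ 0.4346 -0.322   0.1733] [[-0.823, 0.315, 0.472], [0.403, 0.91, 0.095], [-0.4, 0.268, -0.876]]
win [ 0.45863695 -0.31748662  0.12882731] dist 0.08255054737492544 lat [ 0.00287221 -0.00136837  0.00138239] ang 0.00555218509416704
617
617
```

View pics/tile.png

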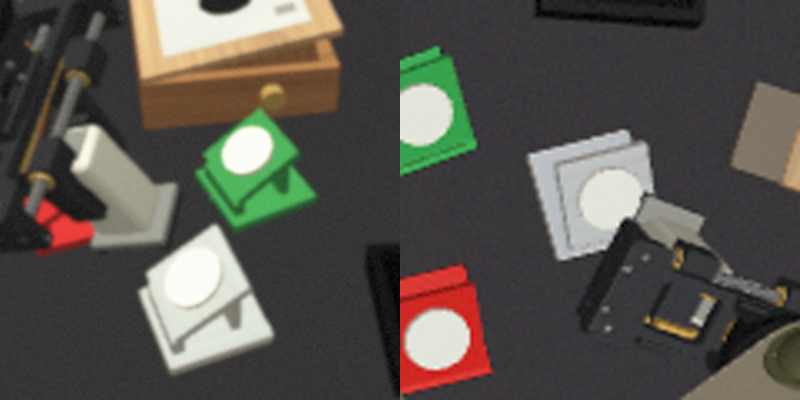

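The picture shows the meter aimed down the white tile's normal (side crop: tile at 193,277, meter foot at 140,235), with nothing touching. I make a small correction and hold.

```bash
python3 -m inch '[[[0.003,0,0.002],[0,0.004,0],0.03],[[0.003,0,0.002],[0,0.004,0],0.03],[[0.003,0,0.002],[0,0.004,0],0.03],[[0.003,0,0.002],[0,0.004,0],0.03],[[0.003,0,0.002],[0,0.004,0],0.03],[[0.003,0,0.002],[0,0.004,0],0.03],[[0.003,0,0.002],[0,0.004,0],0.03],[[0.003,0,0.002],[0,0.004,0],0.03]]' 
for i in 1 2; do python3 -m inch '[[[0,0,0],[0,0,0],0.03],[[0,0,0],[0,0,0],0.03],[[0,0,0],[0,0,0],0.03],[[0,0,0],[0,0,0],0.03],[[0,0,0],[0,0,0],0.03],[[0,0,0],[0,0,0],0.03],[[0,0,0],[0,0,0],0.03],[[0,0,0],[0,0,0],0.03]]'|head -1; done
python3 - <<'E'
from h import *
go(TILE+N*.131,face(N)*R.from_rotvec([0,0,.6]))
s=arm.read_state(); z=R.from_quat(s["tcp_rot"]).apply([0,0,1]); W=s["tool_pos"]+.051*z; print("win",W,"dist",(W-TILE)@N,"lat",(W-TILE)-((W-TILE)@N)*N,"ang",np.arccos(-z@N))
E
```

```text
t: 7.68
tool_pos: [0.433, -0.3207, 0.17]
tcp_rot: [0.189, 0.95, 0.096, 0.227]
wrist_force: [-0.3, -0.2, -2.1]
grip_width: 0.0358
gripper_force: 35.0
t: 8.35
t: 9.02
shift [-0.0001 -0.0001 -0.    ] rot [-0.002  0.     0.001] now [ 0.433  -0.3207  0.1699] [[-0.825, 0.316, 0.469], [0.403, 0.91, 0.096], [-0.396, 0.268, -0.878]]
win [ 0.4569223  -0.31580262  0.12516324] dist 0.07997398097130319 lat [-5.14480442e-05  6.22419974e-05 -2.05336335e-05] ang 0.002064315571030348
```

```bash
cat >> h.py <<'E'
T=.1935; YB=.005; SPOT=np.array([.5725,.0275,.089])
NB=np.array([-np.sin(T)*np.cos(YB),-np.sin(T)*np.sin(YB),np.cos(T)])
E
python3 -m inch '[[[0,0,-0.03],[0,0,0],0.03],[[0,0,-0.07],[0,0,0],0.03],[[0.005,0.02,-0.1],[0,0,0],0.03],[[0.02,0.05,-0.1],[0,0,0],0.03],[[0.02,0.09,-0.1],[0,0,0],0.03],[[0.02,0.13,-0.1],[0,0,0],0.03],[[0.02,0.17,-0.1],[0,0,0],0.03],[[0.02,0.21,-0.1],[0,0,0],0.03]]'; python3 -c "
from h import *
go(SPOT+NB*.15,face(NB));print(arm.read_state()['joints'])"
```

```text
t: 9.68
tool_pos: [0.4358, -0.1295, 0.3069]
tcp_rot: [0.19, 0.95, 0.096, 0.228]
wrist_force: [1.4, -0.3, -3.3]
grip_width: 0.0357
gripper_force: 35.0
shift [0.0025 0.1578 0.1277] rot [ 0.154  0.273 -0.405] now [ 0.4358 -0.1295  0.3069] [[-0.824, 0.316, 0.469], [0.404, 0.91, 0.096], [-0.397, 0.269, -0.878]]
[-0.78779021 -0.00742759  1.68783285  0.44294326  1.20527295 -2.07162141]
```

```bash
python3 -m inch '[[[0,0.03,0.02],[0.02,0.035,-0.05],0.03],[[0,0.06,0.04],[0.04,0.07,-0.1],0.03],[[0.001,0.09,0.07],[0.06,0.11,-0.16],0.03],[[0.001,0.12,0.09],[0.08,0.15,-0.22],0.03],[[0.002,0.14,0.11],[0.11,0.19,-0.28],0.03],[[0.0025,0.158,0.128],[0.13,0.23,-0.34],0.03],[[0.0025,0.158,0.128],[0.154,0.273,-0.405],0.03],[[0.0025,0.158,0.128],[0.154,0.273,-0.405],0.03]]'; python3 -c "
from h import *
go(SPOT+NB*.09,face(NB));print(arm.read_state()['joints'])"
```

```text
t: 10.35
tool_pos: [0.5445, 0.0275, 0.2343]
tcp_rot: [-0.006, 0.995, 0.0, 0.095]
wrist_force: [-0.6, -0.6, -2.9]
grip_width: 0.0357
gripper_force: 35.0
shift [ 0.0003 -0.0002  0.0579] rot [ 0.001 -0.003  0.006] now [0.5445 0.0275 0.2343] [[-0.982, -0.011, 0.189], [-0.011, 1.0, 0.002], [-0.189, -0.0, -0.982]]
[-0.18381539  0.29668504  1.45342522  0.03900432  1.20478835 -1.77640631]
```

```bash
cat >> h.py <<'E'
def ft(k=10):
    F=[];M=[];Z=[]
    for _ in range(k):
        arm.capture("side"); s=arm.read_state(); Rt=R.from_quat(s["tcp_rot"]).inv(); F.append(Rt.apply(s["wrist_force"]));M.append(Rt.apply(s["moment"]));Z.append(s["tool_pos"])
    print("tool F",np.mean(F,0).round(2),np.std(F,0).round(2),"M",np.mean(M,0).round(3),np.std(M,0).round(3),"t",s["t"],"height of TCP over plane",((np.mean(Z,0)-SPOT)@NB).round(4),"along",(R.from_quat(s["tcp_rot"]).inv().apply(np.mean(Z,0)-SPOT)).round(4),"grip",s["gripper_force"], s["grip_width"])
E
python3 -m inch '[[[0,0,0.02],[0,0,0.003],0.03],[[0,0,0.045],[0,-0.003,0.006],0.03],[[0,0,0.065],[0,-0.003,0.006],0.03],[[0,0,0.078],[0,-0.003,0.006],0.03],[[0,0,0.085],[0,-0.003,0.006],0.03],[[0,0,0.085],[0,-0.003,0.006],0.03],[[0,0,0.085],[0,-0.003,0.006],0.03],[[0,0,0.085],[0,-0.003,0.006],0.03]]'
python3 - <<'E'
from h import *
ft()
go(SPOT+NB*.052,face(NB))
p,d=arm.capture("top");q,e=arm.capture("side")
cv2.imwrite("pics/brd.png",np.hstack([cv2.resize(q[150:250,240:340],(400,400),interpolation=2),cv2.resize(p[150:250,215:315],(400,400),interpolation=2)]))
E
```

```text
t: 11.02
tool_pos: [0.5604, 0.0258, 0.1531]
tcp_rot: [0.0, 0.995, 0.001, 0.099]
wrist_force: [-0.2, 1.0, -2.4]
grip_width: 0.0358
gripper_force: 35.0
tool F [ 0.71 -0.11  2.57] [0.39 0.48 0.45] M [-0.057  0.052 -0.005] [0.037 0.036 0.024] t 11.5167 height of TCP over plane 0.0646 along [-0.0003 -0.0013 -0.0646] grip 34.99225061852485 0.035721028923377314
shift [-0.0001  0.0013  0.0121] rot [ 0.001  0.003 -0.005] now [0.5601 0.0261 0.1519] [[-0.981, -0.0, 0.195], [-0.0, 1.0, 0.001], [-0.195, 0.001, -0.981]]
```

View pics/brd.png

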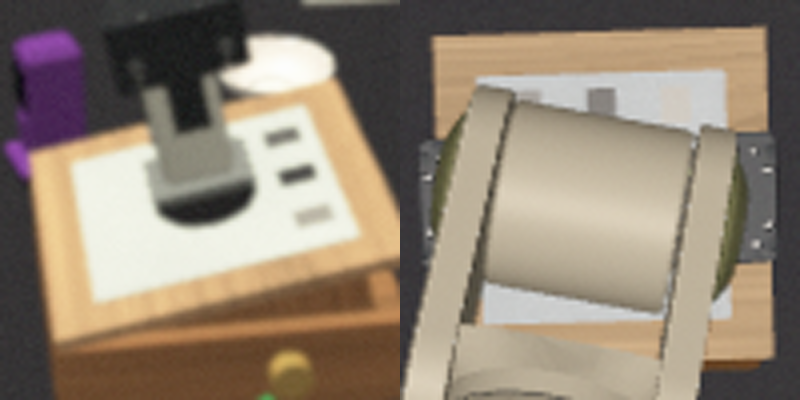

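The side crop shows the foot just above the dark spot (205,190), centred across it. I go down in small steps, feeling force and moment.

```bash
python3 -m inch '[[[0,0.001,0.004],[0,0,0],0.03],[[0,0.001,0.007],[0,0.003,-0.005],0.03],[[0,0.001,0.009],[0,0.003,-0.005],0.03],[[0,0.001,0.01],[0,0.003,-0.005],0.03],[[0,0.001,0.01],[0,0.003,-0.005],0.03]]' 50; python3 -c "
from h import *
ft()";  python3 -m inch '[[[0,0,0.0005],[0,0,0],0.03],[[0,0,0.001],[0,0,0],0.03],[[0,0,0.001],[0,0,0],0.03]]'|grep -E "t:|force"; python3 -c "
from h import *
ft()"; python3 -m inch '[[[0,0,0.0005],[0,0,0],0.03],[[0,0,0.001],[0,0,0],0.03],[[0,0,0.001],[0,0,0],0.03]]'|grep -E "t:|force"; python3 -c "
from h import *
ft()"
```

```text
t: 12.03
tool_pos: [0.562, 0.0271, 0.1416]
tcp_rot: [-0.003, 0.995, 0.001, 0.096]
wrist_force: [-0.0, 0.1, -3.4]
grip_width: 0.0359
gripper_force: 50.0
tool F [ 0.64 -0.01  2.78] [0.59 0.28 0.69] M [-0.055  0.054  0.002] [0.031 0.028 0.038] t 12.5333 height of TCP over plane 0.0541 along [ 0.     -0.0003 -0.0541] grip 49.99210227280855 0.034994483420554036
t: 12.78
tcp_rot: [-0.003, 0.995, 0.0, 0.096]
wrist_force: [-0.4, -0.2, -3.1]
gripper_force: 50.0
tool F [0.58 0.18 2.77] [0.45 0.42 0.44] M [-0.047  0.034  0.011] [0.031 0.024 0.025] t 13.2833 height of TCP over plane 0.053 along [ 0.0001 -0.0003 -0.053 ] grip 49.99206050299108 0.03511682853440796
t: 13.53
tcp_rot: [-0.003, 0.995, 0.0, 0.097]
wrist_force: [-1.3, 1.1, 1.1]
gripper_force: 50.0
tool F [ 1.02  0.15 -1.49] [0.31 0.76 0.47] M [-0.057  0.172  0.023] [0.031 0.035 0.025] t 14.0333 height of TCP over plane 0.0522 along [-0.     -0.0003 -0.0522] grip 49.99207813292742 0.035796066465076076
```

```bash
python3 -m inch '[[[0,0,-0.003],[0,0,0],0.03],[[0,0,-0.005],[0,0,0],0.03],[[-0.0042,0,-0.005],[0,0.08,0],0.03],[[-0.0042,0,-0.004],[0,0.08,0],0.03],[[-0.0042,0,-0.003],[0,0.08,0],0.03],[[-0.0042,0,-0.0025],[0,0.08,0],0.03],[[-0.0042,0,-0.0025],[0,0.08,0],0.03],[[-0.0042,0,-0.0025],[0,0.08,0],0.03]]' |grep force
cat >> h.py <<'E'
def feel():
    ft(8); s=arm.read_state(); Rt=R.from_quat(s["tcp_rot"]); z=Rt.apply([0,0,1]); print("tilt",np.arctan2(z[0],-z[2]).round(4),"foot centre h",((s["tool_pos"]+.052*z-SPOT)@NB).round(5))
E
python3 -c "
from h import *
feel()"; python3 -m inch '[[[0,0,0.0005],[0,0,0],0.03],[[0,0,0.001],[0,0,0],0.03],[[0,0,0.001],[0,0,0],0.03],[[0,0,0.001],[0,0,0],0.03]]'|grep force; python3 -c "
from h import *
feel()"
```

```text
wrist_force: [-0.4, 0.2, -1.9]
gripper_force: 50.0
tool F [0.03 0.25 2.99] [0.34 0.53 0.38] M [-0.057 -0.024  0.006] [0.013 0.031 0.019] t 15.1 height of TCP over plane 0.0545 along [ 0.0005 -0.0003 -0.0547] grip 49.992131078615785 0.0355349933408045
tilt 0.1133 foot centre h 0.00268
wrist_force: [-1.3, -0.0, -0.0]
gripper_force: 50.0
tool F [1.35 0.08 0.21] [0.48 0.51 0.3 ] M [-0.06   0.114 -0.013] [0.029 0.009 0.028] t 15.8333 height of TCP over plane 0.0536 along [ 0.0003 -0.0003 -0.0538] grip 49.992031222209334 0.03544977836396645
tilt 0.1134 foot centre h 0.00175
```

```bash
python3 -m inch '[[[0,0,-0.003],[0,0,0],0.03],[[0,0,-0.004],[0,0,0],0.03],[[0.0042,0,-0.004],[0,-0.08,0],0.03],[[0.0084,0,-0.004],[0,-0.16,0],0.03],[[0.0084,0,-0.003],[0,-0.16,0],0.03],[[0.0084,0,-0.002],[0,-0.16,0],0.03],[[0.0084,0,-0.001],[0,-0.16,0],0.03],[[0.0084,0,-0.001],[0,-0.16,0],0.03]]' |grep force;
python3 -c "
from h import *
feel()"; python3 -m inch '[[[0,0,0.0005],[0,0,0],0.03],[[0,0,0.001],[0,0,0],0.03],[[0,0,0.001],[0,0,0],0.03],[[0,0,0.001],[0,0,0],0.03]]'|grep force; python3 -c "
from h import *
feel()"
```

```text
wrist_force: [-0.0, -0.7, -3.0]
gripper_force: 50.0
tool F [0.83 0.13 2.77] [0.46 0.47 0.39] M [-0.071  0.109  0.033] [0.034 0.033 0.025] t 16.9 height of TCP over plane 0.0551 along [-0.0005 -0.0003 -0.0552] grip 49.992088079452515 0.03578314334332661
tilt 0.2733 foot centre h 0.00336
wrist_force: [-0.3, 0.4, -0.6]
gripper_force: 50.0
tool F [0.57 0.24 0.36] [0.59 0.36 0.56] M [-0.079  0.121  0.009] [0.025 0.038 0.024] t 17.6333 height of TCP over plane 0.0543 along [-0.0003 -0.0003 -0.0545] grip 49.992188550531864 0.03597601999434203
tilt 0.2736 foot centre h 0.00244
```

Feeling both ends puts the panel at about 0.19 rad, which agrees with the view. I set the foot flat at 0.190 and press.

```bash
python3 -m inch '[[[0,0,-0.003],[0,0,0],0.03],[[-0.0044,0,-0.003],[0,0.083,0],0.03],[[-0.0044,0,-0.001],[0,0.083,0],0.03],[[-0.0044,0,0.0005],[0,0.083,0],0.03],[[-0.0044,0,0.0015],[0,0.083,0],0.03],[[-0.0044,0,0.0022],[0,0.083,0],0.03],[[-0.0044,0,0.0025],[0,0.083,0],0.03],[[-0.0044,0,0.0025],[0,0.083,0],0.03]]' |grep force;
python3 -c "
from h import *
feel();go(SPOT+NB*.0518,face(NB))"
```

```text
wrist_force: [-1.5, 0.9, 0.0]
gripper_force: 50.0
tool F [ 1.81  0.57 -1.23] [0.32 0.58 0.47] M [-0.114  0.304  0.03 ] [0.023 0.018 0.032] t 18.7 height of TCP over plane 0.0522 along [-0.0001 -0.0003 -0.0522] grip 49.992506420239806 0.03545072823073971
tilt 0.1905 foot centre h 0.00012
shift [0.0004 0.0003 0.0003] rot [ 0.001 -0.003  0.   ] now [0.5629 0.0272 0.1402] [[-0.982, -0.005, 0.189], [-0.005, 1.0, 0.001], [-0.189, 0.0, -0.982]]
```

```bash
python3 -m inch '[[[0,0,-0.002],[0,0,0],0.03],[[0,0,-0.003],[0,0,0],0.03],[[0,0,-0.003],[0,0,0],0.03],[[0,0,-0.002],[0,0,0],0.03],[[0,0,-0.001],[0,0,0],0.03],[[0,0,0],[0,0,0],0.03],[[0,0,0.0007],[0,0,0],0.03],[[0,0,0.0007],[0,0,0],0.03]]' |grep force;
python3 -c "
from h import *
feel();go(SPOT+NB*.0518,face(NB))"
```

```text
wrist_force: [-2.2, 0.6, 2.5]
gripper_force: 50.0
tool F [ 1.79  0.04 -3.19] [0.52 0.51 0.52] M [0.011 0.352 0.012] [0.024 0.026 0.022] t 19.7667 height of TCP over plane 0.0516 along [-0.0003 -0.0003 -0.0516] grip 49.9922005366534 0.0355539516451421
tilt 0.1905 foot centre h -0.00054
shift [ 0.0005  0.0003 -0.0003] rot [ 0.    -0.003  0.   ] now [0.563  0.0271 0.1396] [[-0.982, -0.005, 0.189], [-0.005, 1.0, 0.001], [-0.189, 0.0, -0.982]]
```

```bash
python3 -m inch '[[[0.0002,0,0.0001],[0,0.001,0],0.03],[[0.0004,0,0.0003],[0,0.003,0],0.03],[[0.0004,0,0.0003],[0,0.003,0],0.03],[[0.0004,0,0.0003],[0,0.003,0],0.03]]' |grep force;
python3 -c "
from h import *
feel();feel()"
```

```text
wrist_force: [-0.2, -0.2, 4.9]
gripper_force: 50.0
tool F [-0.73  0.61 -4.13] [0.3  0.25 0.46] M [-0.102 -0.297  0.004] [0.038 0.107 0.03 ] t 20.5 height of TCP over plane 0.0512 along [-0.0001 -0.0003 -0.0512] grip 49.99201971106231 0.035777273851732
tilt 0.1884 foot centre h -0.00079
tool F [-2.14  0.52 -4.42] [0.58 0.43 0.4 ] M [-0.089 -0.488  0.001] [0.021 0.035 0.024] t 20.9 height of TCP over plane 0.0512 along [ 0.     -0.0003 -0.0512] grip 49.99200353398919 0.03549893781397996
tilt 0.1878 foot centre h -0.00085
```

```bash
python3 -m inch '[[[-0.0003,0,0],[0,0,0],0.03],[[-0.0003,0,0],[0,0,0],0.03],[[-0.0003,0,0],[0,0,0],0.03],[[-0.0003,0,0],[0,0,0],0.03],[[-0.0003,0,0],[0,0,0],0.03],[[-0.0003,0,0],[0,0,0],0.03]]' |grep force;
python3 -c "
from h import *
feel();feel()"
```

```text
wrist_force: [0.8, -0.8, 5.2]
gripper_force: 50.0
tool F [-0.76 -0.35 -4.86] [0.48 0.5  0.35] M [ 0.1   -0.282  0.008] [0.036 0.034 0.025] t 21.8 height of TCP over plane 0.0511 along [ 0.0001 -0.0003 -0.0511] grip 49.99208045192063 0.03583220262837961
tilt 0.1872 foot centre h -0.00095
tool F [-0.66 -0.68 -4.96] [0.43 0.45 0.22] M [ 0.171 -0.21   0.017] [0.031 0.039 0.025] t 22.2 height of TCP over plane 0.0511 along [ 0.0001 -0.0003 -0.0511] grip 49.99230343848467 0.035223780342116415
tilt 0.1872 foot centre h -0.00095
```

```bash
python3 -m inch '[[[-0.00015,0,-0.0003],[0,0,0],0.03],[[-0.00015,0,-0.0003],[0,0,0],0.03],[[-0.00015,0,-0.0003],[0,0,0],0.03],[[-0.00015,0,-0.0003],[0,0,0],0.03],[[-0.00015,0,-0.0003],[0,0,0],0.03],[[-0.00015,0,-0.0003],[0,0,0],0.03],[[-0.00015,0,-0.0003],[0,0,0],0.03],[[-0.00015,0,-0.0003],[0,0,0],0.03]]' |grep force
python3 - <<'E'
from h import *
feel();feel()
q,e=arm.capture("side")
cv2.imwrite("pics/end.png",cv2.resize(q[140:260,180:360],(780,520),interpolation=2))
E
```

```text
wrist_force: [-1.2, -1.9, 3.5]
gripper_force: 50.0
tool F [ 0.85 -1.35 -3.89] [0.39 0.66 0.59] M [0.291 0.098 0.016] [0.028 0.039 0.03 ] t 23.2667 height of TCP over plane 0.0513 along [-0.     -0.0003 -0.0513] grip 49.99267405830324 0.03575353968242724
tilt 0.1871 foot centre h -0.00067
tool F [ 1.57 -1.69 -3.75] [0.38 0.23 0.61] M [0.327 0.162 0.009] [0.028 0.02  0.025] t 23.6667 height of TCP over plane 0.0513 along [-0.     -0.0003 -0.0513] grip 49.99273586086929 0.03553829724552918
tilt 0.1871 foot centre h -0.00069
```

View pics/end.png

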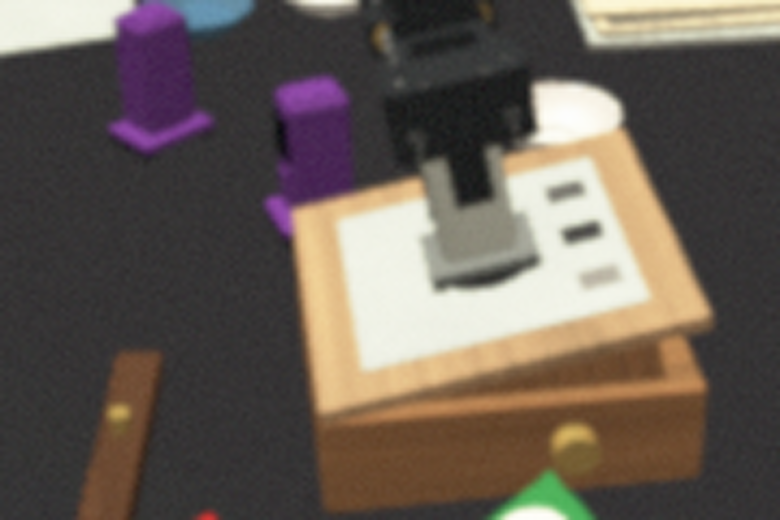

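The foot sits flat on the dark spot (485,265), gripped, with the neighbours undisturbed. I trim the lateral load and check that it stays steady.

```bash
python3 -m inch '[[[0.0001,-0.0001,-0.0001],[0,0,0],0.03],[[0.0001,-0.0001,-0.0001],[0,0,0],0.03],[[0.0001,-0.0001,-0.0001],[0,0,0],0.03],[[0.0001,-0.0001,-0.0001],[0,0,0],0.03],[[0.0001,-0.0001,-0.0001],[0,0,0],0.03],[[0.0001,-0.0001,-0.0001],[0,0,0],0.03],[[0.0001,-0.0001,-0.0001],[0,0,0],0.03],[[0.0001,-0.0001,-0.0001],[0,0,0],0.03]]' |grep force;
python3 -c "
from h import *
feel();feel();feel()"
```

```text
wrist_force: [-1.4, -0.4, 3.5]
gripper_force: 50.0
tool F [ 1.35  0.   -3.55] [0.79 0.46 0.63] M [ 0.054  0.187 -0.011] [0.03  0.036 0.017] t 24.7833 height of TCP over plane 0.0515 along [-0.     -0.0003 -0.0515] grip 49.99212761409581 0.035453159846641394
tilt 0.1873 foot centre h -0.00054
tool F [ 1.18 -0.16 -3.36] [0.41 0.26 0.19] M [-0.047  0.172  0.016] [0.035 0.017 0.024] t 25.1833 height of TCP over plane 0.0515 along [-0.     -0.0003 -0.0515] grip 49.99197095632553 0.03542353193118469
tilt 0.1873 foot centre h -0.00053
tool F [ 1.06  0.67 -3.5 ] [0.46 0.62 0.42] M [-0.105  0.177  0.013] [0.015 0.025 0.027] t 25.5833 height of TCP over plane 0.0515 along [-0.     -0.0004 -0.0515] grip 49.99192625284195 0.035685916837258205
tilt 0.1873 foot centre h -0.00054
```

```bash
python3 -m inch '[[[0,0,0.0002],[0,0,0],0.03],[[0,0,0.0002],[0,0,0],0.03],[[0,0,0.0002],[0,0,0],0.03],[[0,0,0.0002],[0,0,0],0.03],[[0,0,0.0002],[0,0,0],0.03],[[0,0,0.0002],[0,0,0],0.03],[[0,0,0.0002],[0,0,0],0.03],[[0,0,0.0002],[0,0,0],0.03]]' |grep force;
python3 -c "
from h import *
feel();feel()"
```

```text
wrist_force: [-1.9, 0.3, 4.8]
gripper_force: 50.0
tool F [ 1.65  1.1  -3.73] [0.28 0.34 0.5 ] M [-0.235  0.199  0.007] [0.039 0.04  0.027] t 26.65 height of TCP over plane 0.0513 along [-0.     -0.0004 -0.0513] grip 49.99215147458017 0.035834411666842626
tilt 0.1873 foot centre h -0.00074
tool F [ 1.51  1.52 -4.32] [0.25 0.27 0.4 ] M [-0.272  0.217  0.029] [0.024 0.022 0.026] t 27.05 height of TCP over plane 0.0513 along [-0.     -0.0004 -0.0513] grip 49.99212199822068 0.035607411400922453
tilt 0.1873 foot centre h -0.00074
```

Push is about 7 N, roughly 2.4 times the weight, and steady. I hand in.

```bash
python3 -c "
from h import *
print(arm.sign_off())"
```

```text
the job is handed in; nothing more can be done
None
```

I aimed the meter at the white tile from 8.0 cm and held it steady for over a second, then set it flat on the ink spot, where it is still gripped and pressed with about 7 N (roughly 2.4 times its weight) on a slope felt at about 0.19 rad; I handed it in at about 27 s. The one blemish is that joint 6 briefly read -2.883 against its -2.88 limit on the way to the tile.

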